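Slide the tall craft-supply crate into its parking bay

ROBOT

A 6-joint arm with a two-finger parallel gripper is mounted at the origin on the work surface. World frame = base frame: x ahead of the robot, y to its left, z up, the work surface at z = 0. Lengths are in mm, angles in rad, forces in N, time in s.
With the tool pointing down it reaches from about 325 to 775 mm from the base axis. Payload 5.5 kg.
Tool frame: the origin (TCP) lies at the very end of the fingers, on their centre line; the grasp point (between the pads) lies 19 mm behind it; z points along the fingers, y is the line along which they close (so a half turn about z gives the same grasp; the last joint's range is limited). The gripper opens to 85 mm and grips with 20 to 120 N. Pads are 22 mm wide; open, the fingers measure 114 mm over their backs; the gripper's body (76 mm by 85 mm) begins 54 mm behind the grasp point. The pads swing forward as they close: fully open they stand 13 mm farther back than shut.
Start: joints at [-1.354, 0.091, 1.231, -0, 1.82, -0.057], TCP at [162.234, -577.665, 231.275] pointing down, gripper open.
Joint ranges: [-2.87, 2.87], [-0.86, 2.18], [0.17, 2.46], [-1.51, 4.65], [0.06, 2.69], [-2.65, 2.65]. Speed limits (rad/s): [2.57, 2.57, 3.01, 3.14, 3.14, 3.14].

INTERFACE

Orientations are given as a unit quaternion [w, x, y, z].
In Python, from plant import bot, cams, workorder gives the robot as it stands. The module is installed in compiled form; this text tells all that it offers.
- The arm moves only by the shell command python3 -m crank 'ROWS' [FORCE]. ROWS is JSON, a list that holds one entry, the list of rows, each a list of 5 numbers: the shift along the tool's x, y, z in mm, then the turn about the tool's z in rad, then the closure, from -1 (fully open) to 1 (shut), so that 0 is half open. A call has 1 to 12 rows; each row is the pose to reach, as a shift and turn from the pose commanded when the call began, along the tool's axes at that moment; what a row does not reach only later rows make up. A row lasts 1/12 s, in which the tool goes at most 41.7 mm and 7.16 degrees, less where a joint would pass 70% of its speed; a pose out of reach is approached as far as the arm can. A call with a gripper value outside its range is refused whole. The fingers move at their own pace and stop on an object; FORCE is the grip in N (left out, the last holds). Time passes only in rows, so rows that repeat a pose let the fingers close. It gives the time, the measured TCP pose, the force, the opening and the grip force at its end, in the units of the state.
- bot.state(): the state, without advancing time (a new reading comes with each control period).
- cams.grab_frame(name): name is "side" or "top" or "wrist"; returns a dict with "image" (384x512x3 uint8, red, green, blue), "fx", "fy", "cx", "cy" (pixels), "extrinsics" (4x4, takes a point from world to camera coordinates). Camera axes: x right, y down, z forward; pixel columns grow to the right and rows downward; lengths in mm; the calibration is good to about 2 mm. A picture is of the moment at which its call begins. There is no depth.
- workorder.sign_off(): hands the job in; it is judged then, once.
Trained networks look in the newest picture that a camera, given by its name, has taken for a name from the list of things; names that differ only in an ending like _2 or _b are one class to them, and where a whole thing is asked for, a point or a joint stands for the part that bears it (a point fixed in the world has none). Each returns a list of dicts, best first, with "confidence" (0 to 1); they miss things now and then, are a little off and sometimes report something else, mostly with a low value. They report only what shows in the picture. A call takes as long as a camera call.
- cams.regions_of(target, camera): "pixels" (384x512 bool, what is visible of it).
- cams.landmark_of(target, camera): "centre" ([x, y, z] in mm, in world coordinates, good to about 4 mm: a listed point, or the origin of a listed thing).
The state is a dict: "t": time; "joint_positions": joint angles; "qd": joint speeds; "effort": joint torques, N m; "tcp_pos": TCP position; "orientation": TCP orientation; "ft_force": force on the tool from outside, world axes, zero at the start; "wrist_torque": the same for the moment, N m; "grip_width": opening from 0.0 (shut) to 1.0 (fully open); "grip_force": force on a finger pad.
Only numpy, scipy, OpenCV 4.12 (cv2) and the standard library are available. Lean on these libraries where they do the work, as an engineer would, in place of code of your own. Each camera call takes 0.05 s, during which the arm holds its last target. There are 200 camera calls.

TASK

Push the tall red supply crate across the blue table into its wooden parking bay until the far edge of its base board rests flush against the bay's end board, between the two side rails. Push it only low, on the base board, so that it slides upright and does not tip; do not grasp or lift it or push on its red upper part or handle. Leave the glue bottle, paint jar and green block where they stand.

Things in the scene. Friction and masses are not known exactly. Their poses are not given: they have to be found in the camera images.
- crate: Tall supply crate, loose, 0.65 to 0.97 kg, 218 mm high. Pine base board with black corners, 120 x 120 x 30 mm; the red upper part stands on its far (+x) half. Origin: centre of the board's underside. Starts 110-140 mm short of home, within 35 mm sideways in the bay's frame, its x within 0.25 rad of the bay's x. Slides at 3 to 7 N on the board's near edge; pushed above about 60 mm it tips.
- crate_upper: Red upper part fixed on the board: 52 (x) x 100 (y) mm, from 30 to 160 mm above the table, with a wooden carry handle (16 mm bar along y, 210 mm above the table). The board sticks out 58 mm before it towards the robot, 10 mm behind and at the sides. Not to be pushed or held. Origin: its underside centre, 24 mm in x and 30 mm in z from the crate's origin; same axes.
- bay: Parking bay, fixed, mouth towards the robot, +x leads in. Origin: point on the table where the crate's origin stands when home and centred, axes parallel. Pine end board 200 mm wide (y), 45 high, 16 thick, near face at x = 60 mm. Side rails 22 mm high, 14 thick, from x = 0 to 60 mm, inner faces at y = -81 and 81 mm (21 mm play each side of the crate). Yellow marks on the table are flat.
- glue: White glue bottle with orange cap, upright, loose, 48 mm diameter, 130 mm high. Bystander. Origin: centre of its underside.
- paint_jar: Red paint jar with black cap, upright, loose, 60 mm diameter, 75 mm high. Bystander. Origin: centre of its underside.
- sponge_block: Green block, loose, 50 by 70 by 45 mm high. Bystander. Origin: centre of its underside.

How it is judged (in metres and radians):
At the end, for the whole second after the job is handed in: The crate stands upright on the table (lean under 0.05 rad) at rest in the bay: its origin is within 8 mm short of and 6 mm past the home point along the bay's x, within 24 mm of it along the bay's y, and it is square to the bay within 0.08 rad (x of crate in the frame of bay between -0.008 and 0.006 m and y of crate in the frame of bay between -0.024 and 0.024 m and angle between the x axis of crate and the x axis of bay, either way round below 0.08 rad and angle between crate's own z axis and vertical below 0.05 rad and height (world z) of crate below 0.004 m and linear speed of crate below 0.01 m/s); the robot touches nothing.
It fails at once if the glue bottle, paint jar or green block is moved more than 20 mm or knocked over (distance of any of glue, paint_jar, sponge_block from where it was at the start of the episode above 0.02 m or angle between any of glue, paint_jar, sponge_block's own z axis and vertical above 0.25 rad).
It fails at once if the crate tips (its upright axis leans more than 0.15 rad) (angle between crate's own z axis and vertical above 0.15 rad).
It fails at once if the crate is lifted off the table (its underside centre rises above 12 mm) (height (world z) of crate above 0.012 m).
It fails at once if the robot pushes on or holds the crate above its base board (more than 3 N on the upper part or handle) (contact force between any of the fingers, the arm and crate_upper above 3 N).
It also fails if it takes over 38 s, if anything falls off the work surface, if the arm or the gripper's body presses on something with over 40 N, if the wrist force passes 120 N, or if a joint passes its speed limit or range.

## Working session

There is one attempt and no reset: what is moved stays moved. The work goes in short steps, Python scripts to look and compute and a shell command to move; the robot and the scene stay as the last step left them, time stands still between calls to the robot, and variables do not carry over. Pictures are saved under pics/ and viewed, at most 10 in all, crops included, and the job is handed in when it is done.

```bash
mkdir -p pics
python3 - <<'E'
from plant import bot,cams
import cv2,numpy as np
s=bot.state();print({k:np.round(s[k],3) for k in('t','tcp_pos','orientation','ft_force','grip_width')})
ims=[]
for c in('top','side'):
    f=cams.grab_frame(c);ims.append(f['image'][...,::-1]);
    np.savez(''+c+'.npz',K=[f['fx'],f['fy'],f['cx'],f['cy']],E=f['extrinsics'])
    for n in('crate','crate_upper','bay','glue','paint_jar','sponge_block'):
        print(c,n,[(np.round(d['centre']),round(d['confidence'],2)) for d in cams.landmark_of(n,c)[:2]])
cv2.imwrite('pics/a.png',cv2.resize(ims[0],(800,600)))
cv2.imwrite('pics/b.png',cv2.resize(ims[1],(800,600)))
E
```

```text
{'t': np.float64(0.0), 'tcp_pos': array([ 162.174, -577.373,  230.153]), 'orientation': array([-0.001,  0.991,  0.136, -0.   ]), 'ft_force': array([-0.218,  0.032,  0.694]), 'grip_width': np.float64(1.004)}
top crate [(array([521.,   2.,   0.]), 0.76)]
top crate_upper [(array([546.,  14.,  34.]), 0.72)]
top bay []
top glue [(array([593., 183.,  -2.]), 0.98), (array([546.,  12.,  37.]), 0.46)]
top paint_jar [(array([ 724., -220.,    3.]), 0.98)]
top sponge_block [(array([ 574., -205.,    0.]), 0.6)]
side crate [(array([522.,   6.,   0.]), 0.94), (array([597., 185.,   3.]), 0.59)]
side crate_upper [(array([546.,  11.,  32.]), 0.75)]
side bay [(array([655.,  14.,   0.]), 0.87)]
side glue [(array([599., 189.,   0.]), 0.83)]
side paint_jar [(array([ 728., -217.,   -2.]), 0.65)]
side sponge_block [(array([ 574., -203.,   -1.]), 0.64)]
```

View pics/a.png

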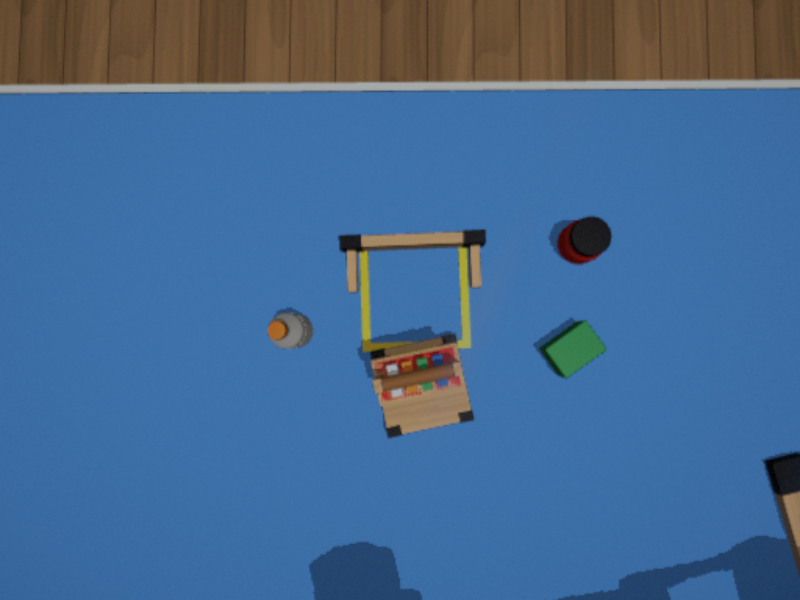

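View pics/b.png

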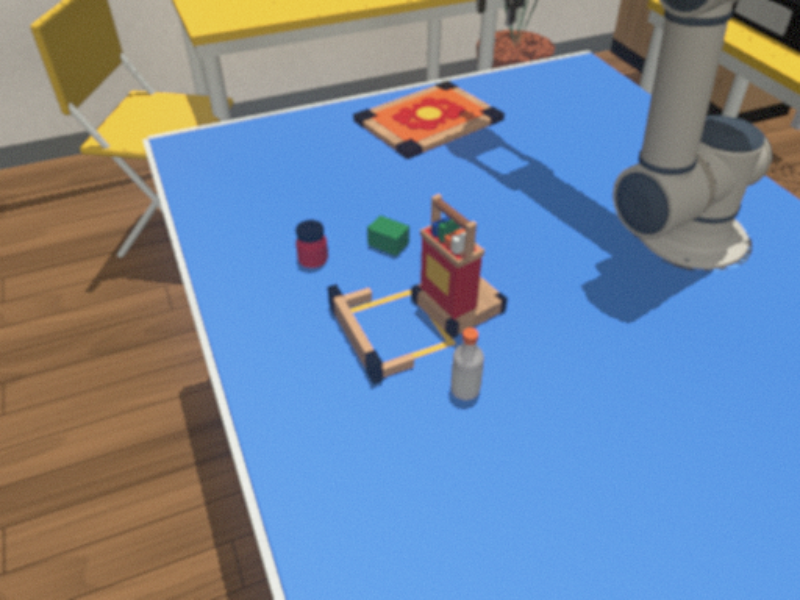

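The top view shows the crate below the bay mouth: near base corners at about (388,437) and (473,420), far ones at (371,350) and (457,338). The end board runs from (340,243) to (485,237), and the glue (290,330) and green block (573,348) stand clear to the sides. The side view agrees. An unlisted patterned board lies near the gripper's start position.

```bash
cat > h.py <<'E'
import numpy as np
def px2w(c,u,v,z,scale=1.5625):
    d=np.load(''+c+'.npz');fx,fy,cx,cy=d['K'];E=d['E']
    r=E[:3,:3].T@np.array([(u/scale-cx)/fx,(v/scale-cy)/fy,1]);o=-E[:3,:3].T@E[:3,3]
    return np.round((o+r*(z-o[2])/r[2])[:2],1)
E
python3 - <<'E'
from h import *
from plant import bot
for n,p,z in [('nl',(388,437),30),('nr',(473,420),30),('fl',(371,352),30),('fr',(456,338),30),('ebl',(341,250),45),('ebr',(485,244),45),('ebfl',(340,237),45),('ebfr',(484,231),45),('ml',(364,351),0),('mr',(470,348),0),('tray',(766,462),0)]:print(n,px2w('top',*p,z))
from scipy.spatial.transform import Rotation as R
q=bot.state()['orientation'];print(R.from_quat([*q[1:],q[0]]).as_matrix().round(3))
E
```

```text
nl [451.3  49.8]
nr [475.4 -67.3]
fl [568.   74.3]
fr [588.  -44.1]
ebl [709.1 116. ]
ebr [717.6 -83.3]
ebfl [727.3 117.6]
ebfr [735.8 -82. ]
ml [568.5  86.8]
mr [573.6 -66. ]
tray [ 416.4 -479.8]
[[ 0.963  0.27   0.   ]
 [ 0.27  -0.963 -0.   ]
 [-0.     0.    -1.   ]]
```

```bash
python3 -m crank '[[[11,-13,0,0,-1],[33,-39,0,0,-1],[55,-65,0,0.02,-1],[78,-91,0,0.03,-1],[100,-117,0,0.04,-1],[122,-143,0,0.05,-1],[145,-169,0,0.06,-1],[167,-195,0,0.07,-1],[189,-221,0,0.07,-1],[211,-247,0,0.07,-1],[230,-269,0,0.07,-1],[230,-269,0,0.07,-1]]]'
python3 - <<'E'
from plant import bot
import numpy as np
from scipy.spatial.transform import Rotation as R
s=bot.state();q=s['orientation'];M=R.from_quat([*q[1:],q[0]]).as_matrix();p=s['tcp_pos'];print(p,np.arctan2(M[1,0],M[0,0]),'to go tool',(M.T@(np.array([422,-17,120])-p)).round(1))
E
```

```text
t: 1.7
tcp_pos: [312.6, -252.9, 232.1]
orientation: [-0.0, 0.995, 0.104, 0.001]
ft_force: [-1.1, -0.2, -1.1]
grip_width: 0.995
grip_force: 0.0
[ 312.58869979 -252.90837513  232.09077984] 0.20883548865493176 to go tool [ 155.7 -208.1  112.4]
```

```bash
python3 -m crank '[[[8,-10,6,0,-1],[26,-35,18,0,-1],[44,-59,30,0,-1],[62,-83,42,0,-1],[80,-107,54,0,-1],[98,-131,66,0,-1],[116,-155,78,0,-1],[134,-179,90,0,-1],[148,-198,104,0,-1],[156,-208,112,0,-1],[156,-208,112,0,-1],[156,-208,112,0,-1]]]'
python3 - <<'E'
from plant import bot,cams
import numpy as np,cv2
from scipy.spatial.transform import Rotation as R
s=bot.state();q=s['orientation'];M=R.from_quat([*q[1:],q[0]]).as_matrix();p=s['tcp_pos'];print(p,np.arctan2(M[1,0],M[0,0]))
ims=[cams.grab_frame(c)['image'][...,::-1] for c in('wrist','top')]
f=cams.grab_frame('wrist');np.savez('wrist.npz',K=[f['fx'],f['fy'],f['cx'],f['cy']],E=f['extrinsics'])
print((-f['extrinsics'][:3,:3].T@f['extrinsics'][:3,3]).round())
cv2.imwrite('pics/c.png',cv2.resize(np.hstack(ims),(800,300)))
for n in('crate','crate_upper'):
  for c in('wrist','top'): print(c,n,[(np.round(d['centre']),round(d['confidence'],2)) for d in cams.landmark_of(n,c)[:1]])
E
```

```text
t: 2.7
tcp_pos: [421.4, -21.3, 118.9]
orientation: [0.0, 0.995, 0.102, -0.001]
ft_force: [0.1, -1.2, 0.4]
grip_width: 1.001
grip_force: 0.0
[421.36114272 -21.30269224 118.91919936] 0.20528306541665706
[494.  -8. 262.]
wrist crate [(array([517.,   5.,   4.]), 0.94)]
top crate [(array([522.,   8.,   1.]), 0.94)]
wrist crate_upper [(array([543.,  10.,  34.]), 0.71)]
top crate_upper [(array([543.,  13.,  30.]), 0.63)]
```

View pics/c.png

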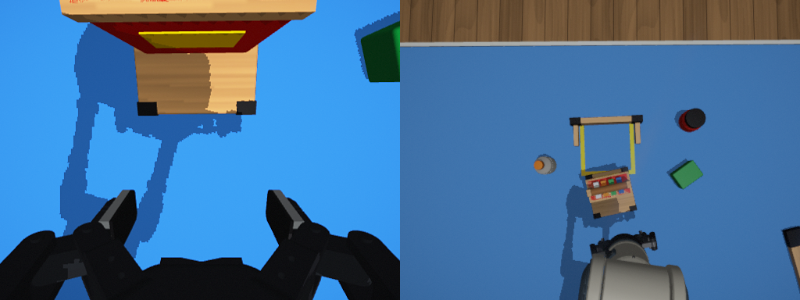

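The wrist view (left) shows the board's near edge level, at about (137..257,114) and centred on the fingers, so the tool is aligned with the crate. The wrist camera sits 75 mm ahead of the tool and 143 mm up, where it could meet the red part. I'll turn the tool half round so the camera faces back to the robot.

```bash
python3 -m crank '[[[0,0,0,-0.1,-1],[0,0,0,-0.22,-1],[0,0,0,-0.34,-1],[0,0,0,-0.46,-1],[0,0,0,-0.58,-1],[0,0,0,-0.7,-1],[0,0,0,-0.82,-1],[0,0,0,-0.94,-1],[0,0,0,-1.06,-1],[0,0,0,-1.18,-1],[0,0,0,-1.3,-1],[0,0,0,-1.42,-1]]]' >/dev/null
python3 -m crank '[[[0,0,0,-0.12,-1],[0,0,0,-0.24,-1],[0,0,0,-0.36,-1],[0,0,0,-0.48,-1],[0,0,0,-0.6,-1],[0,0,0,-0.72,-1],[0,0,0,-0.84,-1],[0,0,0,-0.96,-1],[0,0,0,-1.08,-1],[0,0,0,-1.2,-1],[0,0,0,-1.32,-1],[0,0,0,-1.44,-1]]]' >/dev/null
python3 -m crank '[[[0,0,0,-0.1,-1],[0,0,0,-0.2,-1],[0,0,0,-0.28,-1],[0,0,0,-0.28,-1],[0,0,0,-0.28,-1]]]'
cat >> h.py <<'E'
from scipy.spatial.transform import Rotation as R
def st(tgt=None):
    from plant import bot
    s=bot.state();q=s['orientation'];M=R.from_quat([*q[1:],q[0]]).as_matrix();p=s['tcp_pos']
    print(round(s['t'],2),np.round(p,1),'yaw-pi',round((np.arctan2(M[1,0],M[0,0]))%(2*np.pi)-np.pi,4),'F',np.round(s['ft_force'],1),'j6',round(s['joint_positions'][5],2))
    if tgt is not None: print('to go',(M.T@(np.array(tgt)-p)).round(1))
E
python3 -c "
from h import *
st([422,-17,2])"
```

```text
t: 5.47
tcp_pos: [421.6, -21.5, 119.5]
orientation: [0.0, -0.099, 0.995, -0.0]
ft_force: [0.2, -0.3, 0.0]
grip_width: 1.001
grip_force: 0.0
5.47 [421.6 -21.5 119.5] yaw-pi 0.1993 F [ 0.2 -0.3  0. ] j6 -1.9
to go [ -1.2   4.4 117.5]
```

```bash
python3 -m crank '[[[0,1,10,0,-1],[0,2,30,0,-1],[0,3,50,0,-1],[0,4,70,0,-1],[0,4,88,0,-1],[0,4,100,0,-1],[0,4,108,0,-1],[0,4,113,0,-1],[0,4,116,0,-1],[0,4,116,0,-1]]]'
python3 - <<'E'
from h import *
st()
from plant import cams
import cv2
f=cams.grab_frame('side')['image'];g=cams.grab_frame('top')['image']
cv2.imwrite('pics/d.png',cv2.resize(np.hstack([f[80:270,160:480],g[90:280,160:480]])[...,::-1],(800,238),interpolation=cv2.INTER_CUBIC))
E
```

```text
t: 6.3
tcp_pos: [420.9, -17.4, 3.3]
orientation: [0.0, -0.101, 0.995, -0.0]
ft_force: [-0.3, -0.4, 0.1]
grip_width: 0.999
grip_force: 0.0
6.3 [420.9 -17.4   3.3] yaw-pi 0.2019 F [-0.3 -0.4  0.1] j6 -1.89
```

View pics/d.png

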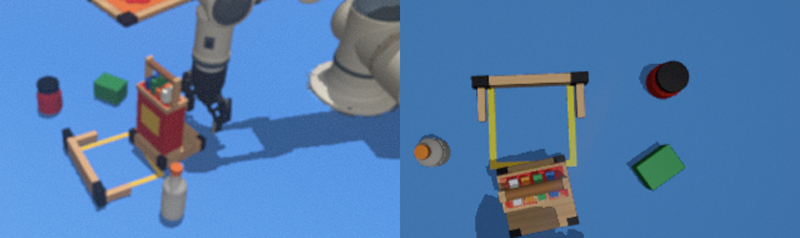

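The side view shows the fingers low behind the base board, and the top view shows nothing else in the way. Now approaching and making contact.

```bash
python3 -m crank '[[[-5,0,0,0,-1],[-11,0,0,0,-1],[-16,0,0,0,-1],[-20,0,0,0,-1],[-23,0,0,0,-1],[-26,0,0,0,-1],[-29,0,0,0,-1],[-32,0,0,0,-1],[-35,0,0,0,-1],[-38,0,0,0,-1],[-41,0,0,0,-1],[-44,0,0,0,-1]]]'
python3 - <<'E'
from h import *
st()
from plant import cams
for c in('side','top'):
  cams.grab_frame(c)
  print(c,[(np.round(d['centre']),round(d['confidence'],2)) for d in cams.landmark_of('crate',c)[:1]])
st()
E
```

```text
t: 7.4
tcp_pos: [462.7, -8.6, 3.0]
orientation: [-0.002, -0.101, 0.995, -0.0]
ft_force: [-6.9, -1.3, 4.5]
grip_width: 1.002
grip_force: 3.6
7.4 [462.7  -8.6   3. ] yaw-pi 0.2021 F [-6.9 -1.3  4.5] j6 -1.86
side [(array([530.,   4.,   3.]), 0.83)]
top [(array([533.,   4.,   0.]), 0.72)]
7.6 [463.4  -8.6   3. ] yaw-pi 0.2021 F [-4.7 -1.2  2.1] j6 -1.86
```

```bash
python3 -m crank '[[[-5,0,0,0.01,-1],[-11,0,0,0.02,-1],[-17,0,0,0.03,-1],[-23,0,0,0.045,-1],[-29,0,0,0.06,-1],[-35,0,0,0.075,-1],[-41,-1,0,0.09,-1],[-47,-1,0,0.1,-1],[-53,-1,0,0.115,-1],[-59,-2,0,0.13,-1],[-65,-2,0,0.14,-1],[-70,-2,0,0.15,-1]]]'
python3 - <<'E'
from h import *
st([582.5,10.8,3])
from plant import cams
import cv2
ims=[]
for c in('side','top'):
  f=cams.grab_frame(c)['image'];ims.append(f[90:280,160:480] if c=='top' else f[80:270,160:480])
  for n in ('crate','bay','crate_upper'):print(c,n,[(np.round(d['centre']),round(d['confidence'],2)) for d in cams.landmark_of(n,c)[:1]])
cv2.imwrite('pics/e.png',cv2.resize(np.vstack(ims)[...,::-1],(505,600),interpolation=cv2.INTER_CUBIC))
E
```

```text
t: 8.6
tcp_pos: [532.3, 3.8, 2.9]
orientation: [-0.001, -0.026, 1.0, 0.0]
ft_force: [-6.5, -0.2, 3.5]
grip_width: 0.998
grip_force: 3.3
8.6 [532.3   3.8   2.9] yaw-pi 0.0517 F [-6.5 -0.2  3.5] j6 -1.68
to go [-50.5   4.4  -0.2]
side crate [(array([604.,   8.,   1.]), 0.58)]
side bay [(array([656.,  16.,   0.]), 0.79)]
side crate_upper [(array([629.,  13.,  29.]), 0.89)]
top crate [(array([602.,   5.,   4.]), 0.63)]
top bay []
top crate_upper [(array([626.,  15.,  36.]), 0.83)]
```

View pics/e.png

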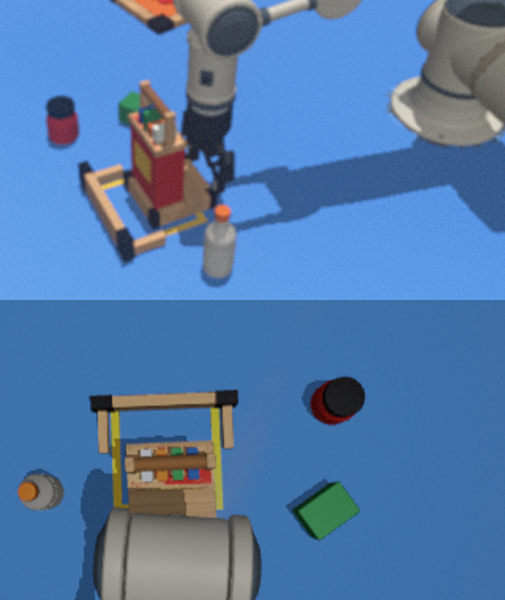

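The crate is square and centred between the yellow marks, with its upper part at about (170,465) in the stacked picture and about 50 mm left to go. I'll push on, slowing near the end board.

```bash
python3 -m crank '[[[-5,0,0,0.01,-1],[-10,1,0,0.01,-1],[-15,1,0,0.01,-1],[-20,2,0,0.01,-1],[-25,2,0,0.01,-1],[-29,3,0,0.01,-1],[-33,3,0,0.01,-1],[-36,3,0,0.01,-1],[-39,3,0,0.01,-1],[-41,3,0,0.01,-1],[-43,3,0,0.01,-1],[-45,3,0,0.01,-1]]]' 
python3 -c "
from h import *
st([582.5,10.8,3])"
```

```text
t: 10.0
tcp_pos: [576.5, 8.8, 3.3]
orientation: [-0.002, -0.021, 1.0, -0.0]
ft_force: [-6.6, 0.4, 4.5]
grip_width: 0.997
grip_force: 3.5
10.0 [576.5   8.8   3.3] yaw-pi 0.042 F [-6.6  0.4  4.5] j6 -1.66
to go [-6.   1.7  0.3]
```

Still sliding at 6.6 N. I'll creep in small steps until the force rises.

```bash
python3 -m crank '[[[-1,0,0,0,-1],[-2,0,0,0,-1],[-3,0,0,0,-1],[-4,0,0,0,-1]]]'|grep -E 'tcp|ft'
python3 -m crank '[[[-1,0,0,0,-1],[-2,0,0,0,-1]]]'|grep -E 'tcp|ft'
python3 -m crank '[[[-1,0,0,0,-1],[-1.5,0,0,0,-1]]]'|grep -E 'tcp|ft'
```

```text
tcp_pos: [580.4, 9.0, 3.3]
ft_force: [-6.7, -0.3, 3.4]
tcp_pos: [582.4, 9.1, 3.3]
ft_force: [-7.0, 0.9, 3.8]
tcp_pos: [584.0, 9.2, 3.3]
ft_force: [-6.3, -0.3, 3.5]
```

```bash
python3 -m crank '[[[-1,0,0,0,-1],[-2,0,0,0,-1]]]'|grep -E 'tcp|ft'
python3 -m crank '[[[-1,0,0,0,-1],[-1.5,0,0,0,-1]]]'|grep -E 'tcp|ft'
python3 - <<'E'
from h import *
from plant import cams
import cv2
f=cams.grab_frame('side')['image'];g=cams.grab_frame('top')['image']
print(g.shape)
a=cv2.resize(f[150:270,180:310],(400,369),interpolation=cv2.INTER_CUBIC);b=cv2.resize(g[130:250,200:330],(400,369),interpolation=cv2.INTER_CUBIC)
cv2.imwrite('pics/f.png',np.hstack([a,b])[...,::-1])
E
```

```text
tcp_pos: [585.9, 9.3, 3.3]
ft_force: [-9.9, 0.9, 4.9]
tcp_pos: [585.9, 9.2, 3.3]
ft_force: [-15.8, -1.2, 10.1]
(384, 512, 3)
```

View pics/f.png

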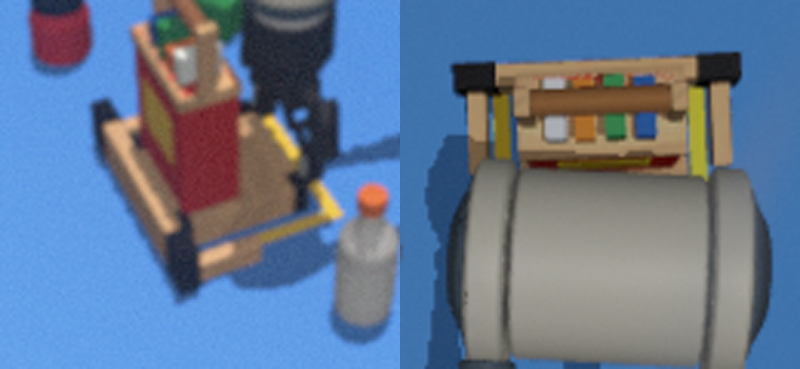

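The force rose to 16 N and the tool stopped. The pictures show the board against the end board and the crate centred between the rails. Backing straight off, then up.

```bash
python3 -m crank '[[[3,0,0,0,-1],[8,0,0,0,-1],[16,0,0,0,-1],[28,0,0,0,-1],[42,0,0,0,-1],[58,0,0,0,-1],[75,0,0,0,-1],[92,0,0,0,-1],[108,0,0,0,-1],[118,0,-4,0,-1],[124,0,-15,0,-1],[126,0,-25,0,-1]]]'|grep -E 'tcp|ft'
python3 - <<'E'
from h import *
from plant import cams
import cv2
ims=[]
for c in('side','top'):
  f=cams.grab_frame(c);g=f['image'];np.savez(c+'.npz',K=[f['fx'],f['fy'],f['cx'],f['cy']],E=f['extrinsics'])
  for n in ('crate','bay','crate_upper','glue','paint_jar','sponge_block'):print(c,n,[(np.round(d['centre']),round(d['confidence'],2)) for d in cams.landmark_of(n,c)[:1]])
  ims.append(cv2.resize(g[150:270,180:310] if c=='side' else g[130:250,200:330],(400,369),interpolation=cv2.INTER_CUBIC))
cv2.imwrite('pics/g.png',np.hstack(ims)[...,::-1]);st()
E
```

```text
tcp_pos: [461.4, 4.1, 28.3]
ft_force: [-0.7, -0.5, -0.2]
side crate [(array([656.,  15.,  -0.]), 0.62)]
side bay [(array([655.,  12.,   3.]), 0.89)]
side crate_upper [(array([683.,  15.,  28.]), 0.75)]
side glue [(array([596., 185.,   4.]), 0.79)]
side paint_jar [(array([ 725., -221.,   -4.]), 0.91)]
side sponge_block [(array([598., 188.,   1.]), 0.63)]
top crate [(array([655.,  12.,   2.]), 0.91)]
top bay []
top crate_upper [(array([681.,  16.,  33.]), 0.94)]
top glue [(array([593., 184.,   1.]), 0.61)]
top paint_jar [(array([ 722., -222.,    2.]), 0.67)]
top sponge_block [(array([ 576., -206.,    2.]), 0.67)]
12.8 [462.7   4.1  28. ] yaw-pi 0.0422 F [0.2 0.2 0.8] j6 -1.68
```

View pics/g.png

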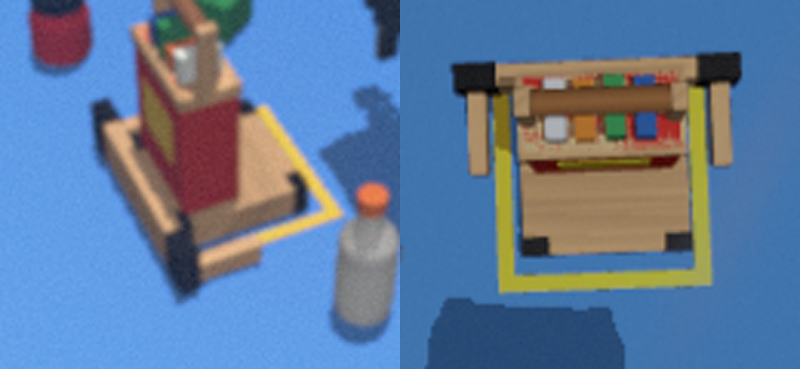

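The crate stands flush, square and centred: its near edge, (520,255) to (692,248), runs parallel to the end board. The robot is clear and the bystanders have not moved, so I'm handing in.

```bash
python3 -c "
from plant import workorder
print(workorder.sign_off())"
```

```text
the job is handed in; nothing more can be done
None
```

I pushed the crate low on its base board into the bay; it stands flush against the end board, square and centred between the rails, with the glue, jar and block undisturbed, and I've handed the job in (no verdict was returned).

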